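Line the gun cup, then crack its bleed cap open a quarter turn and hold it

ROBOT

A 6-joint arm with a two-finger parallel gripper is mounted at the origin on the work surface. World frame = base frame: x ahead of the robot, y to its left, z up, the work surface at z = 0. Lengths are in m, angles in rad, forces in N, time in s.
With the tool pointing down it reaches from about 0.225 to 0.875 m from the base axis. Payload 3.4 kg.
Tool frame: the origin (TCP) lies between the finger pads, 19 mm behind the fingertips; this is the grasp point; z points along the fingers, y is the line along which they close (so a half turn about z gives the same grasp; the last joint's range is limited). The gripper opens to 85 mm and grips with 20 to 120 N. Pads are 22 mm wide; open, the fingers measure 114 mm over their backs; the gripper's body (76 mm by 85 mm) begins 54 mm behind the grasp point. The pads swing forward as they close: fully open they stand 13 mm farther back than shut.
Start: joints at [0.989, 0.276, 1.505, -0, 1.361, -0.121], TCP at [0.256, 0.515, 0.25] pointing down, gripper open.
Joint ranges: [-2.89, 2.89], [-0.75, 2.08], [0.22, 2.7], [-1.18, 4.32], [0.11, 2.71], [-2.7, 2.7]. Speed limits (rad/s): [2.57, 2.57, 3.14, 3.14, 3.14, 3.14].

INTERFACE

Orientations are given as [roll, pitch, yaw] about the fixed x, y, z axes, in that order (R = Rz(yaw) Ry(pitch) Rx(roll)).
In Python, from workcell import observe, snapshot, camera_params, r gives the robot as it stands.
- The arm moves only by the tool send_rows, never from a script. Its argument "steps" is a list that holds one entry, the list of rows, each a list of 5 numbers: the shift along the tool's x, y, z scaled (see below), then the turn about the tool's z scaled (see below), then the opening, from -1 (shut) to 1 (fully open), so that 0 is half open. In form: [[[dx, dy, dz, yaw, grip], ...]]. A call has 1 to 8 rows; each row shifts and turns the commanded pose from where the row before left it, along the tool's axes as they then stand; what a row does not reach is not made up. The controller multiplies each number of a shift by 4 cm and each number of a turn by 8 degrees. A row lasts 1/10 s, in which the tool goes at most 50 mm and 8.59 degrees, less where a joint would pass 70% of its speed; a pose out of reach is approached as far as the arm can. A call with a number of a shift or a turn outside -1 to 1 is refused whole. A call with a gripper value outside its range is refused whole. The fingers move at their own pace and stop on an object; "grip_force" is the grip in N (left out, the last holds). Time passes only in rows, so rows that do not move let the fingers close. It gives the time, the measured TCP pose, the force, the opening and the grip force at its end, in the units of the state.
- observe(): the state, without advancing time (a new reading comes with each control period).
- snapshot(name): name is "scene" or "top"; returns (picture, depth): 480x640x3 uint8, blue, green, red; 480x640 float32, m along the optical axis (not along the pixel's ray), 0 where there is no reading.
- camera_params(name): a dict with "fx", "fy", "cx", "cy" (pixels), "R" (3x3) and "t" (3): a world point X has camera coordinates R X + t. Camera axes: x right, y down, z forward; pixel columns grow to the right and rows downward; lengths in m; the calibration is good to about 2 mm. A picture is of the moment at which its call begins. camera_params takes no time and is no camera call.
- r.finish_job(): hands the job in; it is judged then, once.
The state is a dict: "clock": time; "joints": joint angles; "qd": joint speeds; "joint_torque": joint torques, N m; "tool_pos": TCP position; "eef_rot": TCP orientation; "ft_force": force on the tool from outside, world axes, zero at the start; "torque": the same for the moment, N m; "grip_width": finger opening in m; "grasp_force": force on a finger pad.
Only numpy, scipy, OpenCV 4.12 (cv2) and the standard library are available. Lean on these libraries where they do the work, as an engineer would, in place of code of your own. Each camera call takes 0.05 s, during which the arm holds its last target. There are 200 camera calls.

TASK

Nest the white liner cup in the black hard cup of the lining station: lower it in gently, right down to the floor of the hard cup, and let go. Then screw the round brass bleed cap beside it down clockwise until it bottoms out, back it off a quarter turn, and hold it there: finish with the gripper still closed on the cap. Leave the other things on the bench where they are.

Things in the scene. Friction and masses are not known exactly. Their poses are not given: they have to be found in the camera images.
- liner: white plastic liner cup, open at the top, standing on the bench, loose. 100 mm high; outside it is 51 mm across at the foot, widens to 61 mm at 65 mm height and is a straight 61 mm from there to the rim; wall 2 mm. About 50 g. Origin: centre of its underside, z up.
- station: lining station, fixed to the bench but in a different place and yaw each time: aluminium base plate 100 (x) x 240 (y) x 15 mm high. The black hard cup stands on it at y = +55 mm, the bleed column with the cap at y = -55 mm (in its own frame). Origin: centre of the underside of the base plate, on the bench, z up.
- cup_seat (a point): centre of the inner floor of the fixed black hard cup, 20 mm above the bench, where the nested liner's underside rests. The hard cup's rim is 65 mm above this point (85 mm above the bench), 72 mm across outside, 66 mm inside, tapered like the liner, about 2 mm clear all round. The nested liner's top 35 mm stands above this rim, room for fingers that hold it near its own rim.
- bleed_cap: round knurled brass cap, red top with a white pointer line along +x, 42 mm across, 30 mm high, on a vertical stud above a dark 42 mm column. Origin: centre of its underside, 85 mm above the bench when bottomed. Right-hand thread, clockwise from above goes down, 8 mm a turn, 0.06 N m friction, stays where left. Already started, 1.3 to 2.9 rad above bottom: may need regrasping.
- cap_turn (a joint): turn of the bleed cap (rad): 0 = bottomed out (hard stop), growing anticlockwise seen from above as it is unscrewed; a keeper stops it at 3.4. A quarter turn back from bottom reads 1.57.
- blue_cup: blue plastic mixing cup, open, 84 mm across, 75 mm high. Bystander, to be left alone. Origin: centre of its underside.
- hardener: closed white can with a green band, 60 mm across, 100 mm high. Bystander, to be left alone. Origin: centre of its underside.
- jar: closed amber jar with a black lid and yellow band, 64 mm across, 80 mm high. Bystander, to be left alone. Origin: centre of its underside.
- tape: yellow roll of tape lying flat, 90 mm across, 25 mm high. Bystander, to be left alone. Origin: centre of its underside.
- stir_stick: wooden stirring stick lying flat, 200 x 18 x 5 mm, its length along its x axis. Bystander, to be left alone. Origin: centre of its underside.
- spatula: spatula lying flat, 280 mm long along its x axis. Bystander, to be left alone. Origin: centre of its underside.

How it is judged:
On the way, in this order (a step that is already met when the one before it is completed fails the run):
1. the liner is nested in the hard cup, down on its floor, and let go (z of liner in the frame of cup_seat below 0.006 m and horizontal distance between liner and cup_seat below 0.006 m and angle between liner's own z axis and vertical below 0.08 rad and contact force between the fingers and liner below 0.1 N), for 0.2 s.
2. the bleed cap is bottomed out (z of liner in the frame of cup_seat below 0.006 m and horizontal distance between liner and cup_seat below 0.006 m and angle between liner's own z axis and vertical below 0.08 rad and value of joint cap_turn below 0.06 rad), for 0.1 s.
At the end, for the whole second after the job is handed in: The cap, bottomed out (0.06 rad) after nesting, now stands 1.57 +- 0.3 rad above bottom, fingers closed on it (over 2 N, TCP within 15 mm of its axis, 45 mm of its origin); the liner stands on the hard cup floor (6 mm in height and sideways, tilt below 0.08 rad), untouched by the fingers (all of step 1 and value of joint cap_turn between 1.271 and 1.871 rad and contact force between the fingers and bleed_cap above 2 N and distance between the grasp point and bleed_cap below 0.045 m and horizontal distance between the grasp point and bleed_cap below 0.015 m); the arm keeps its last pose, push and grip.
It fails at once if a bystander was moved by more than 30 mm (distance of any of blue_cup, hardener, jar, tape, stir_stick, spatula from where it was at the start of the episode above 0.03 m).
It fails at once if the liner was dropped into the hard cup (faster than 0.6 m/s inside it) (horizontal distance between liner and cup_seat below 0.02 m and z of liner in the frame of cup_seat below 0.06 m and linear speed of liner above 0.6 m/s).
It also fails if it takes over 61 s, if anything falls off the work surface, if the arm or the gripper's body presses on something with over 40 N, if the wrist force passes 120 N, or if a joint passes its speed limit or range.

## Working session

There is one attempt and no reset: what is moved stays moved. The work goes in short steps, Python scripts to look and compute and a tool call to move; the robot and the scene stay as the last step left them, time stands still between calls to the robot, and variables do not carry over. Pictures are saved under pics/ and viewed, at most 10 in all, crops included, and the job is handed in when it is done.

Besides the shell and the picture viewer there is one more tool, called after "Emit:" as name(argument=value, ...), one argument or row to a line, values as JSON. send_rows: Moves the arm, as the interface text tells. Its arguments: {"type":"object","properties":{"steps":{"type":"array"},"grip_force":{"type":"number"}},"required":["steps"]}

```bash
mkdir -p pics; ls; python3 - <<'E'
from workcell import observe, snapshot, camera_params, r
import cv2,numpy as np
for n in ("top","scene"):
    p,d=snapshot(n); cv2.imwrite(f"pics/{n}0.png",p); np.save(f"pics/{n}0.npy",d); c=camera_params(n); print(n,c)
print(observe())
E
```

```text
pics
top {'fx': 565.674560472248, 'fy': 565.674560472248, 'cx': 319.1971622715528, 'cy': 237.2955603540784, 'R': array([[-1.38749076e-03, -9.99956913e-01,  9.17866487e-03],
       [-9.81232185e-01, -4.08484773e-04, -1.92829544e-01],
       [ 1.92824984e-01, -9.27395059e-03, -9.81189339e-01]]), 't': array([-0.02295376,  0.59344859,  1.59774052])}
scene {'fx': 434.5351803715628, 'fy': 434.5351803715628, 'cx': 321.2985564783031, 'cy': 234.55831964407804, 'R': array([[ 0.3963854 ,  0.91808172, -0.00213593],
       [ 0.67050653, -0.29108149, -0.68241671],
       [-0.62713604,  0.26906786, -0.73096024]]), 't': array([-0.19818416, -0.33069151,  1.6632232 ])}
{'clock': 0.1, 'joints': array([ 9.88987991e-01,  2.76549093e-01,  1.50601257e+00,  7.05424418e-06,
        1.36071540e+00, -1.21034769e-01]), 'qd': array([-0.00158333,  0.00010753, -0.00137998,  0.0018091 , -0.00083362,
        0.00049599]), 'joint_torque': array([ 2.58665161e-03, -4.17699015e+01, -2.46405101e+01,  2.26844736e-05,
        5.73290090e-03,  1.26006930e-05]), 'tool_pos': array([0.2554425 , 0.51464723, 0.2492139 ]), 'eef_rot': array([-3.13992141e+00, -2.10219805e-04,  2.68081743e+00]), 'ft_force': array([-0.57334282,  0.44207471,  1.28326618]), 'torque': array([-0.02931154, -0.00188944, -0.05797985]), 'grasp_force': 0.0, 'grip_width': 0.08536294091906554}
```

View pics/top0.png

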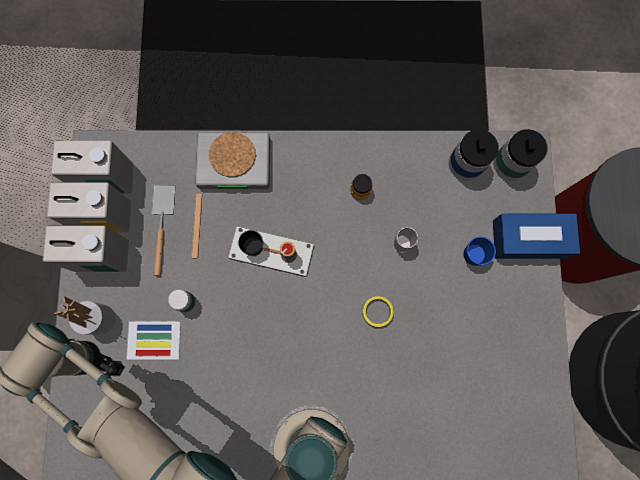

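View pics/scene0.png

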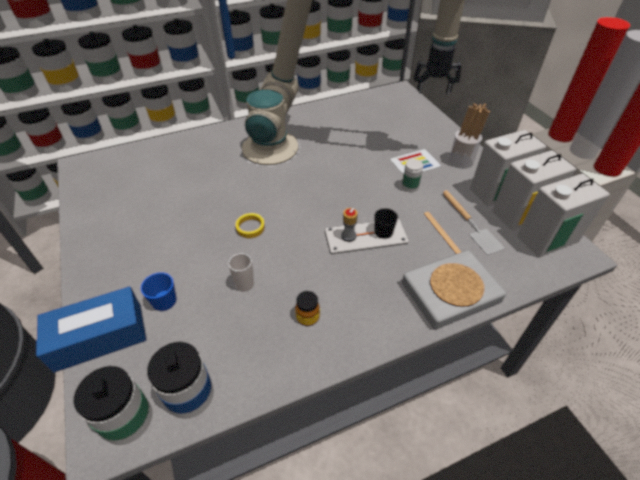

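The top view shows the liner near (406,238), the hard cup at (251,243), the cap at (288,249) and the station around (271,251). Next I'll fit positions from the depth.

```bash
cat > h.py <<'E'
import numpy as np,cv2
from workcell import snapshot,camera_params
def cloud(n,d):
    c=camera_params(n); v,u=np.mgrid[:480,:640]
    P=np.stack([(u-c['cx'])/c['fx']*d,(v-c['cy'])/c['fy']*d,d],-1)
    W=(P-c['t'])@c['R']; W[d<=0]=np.nan; return W
def px2w(n,u,v,z):
    c=camera_params(n); k=c['R'].T@np.array([(u-c['cx'])/c['fx'],(v-c['cy'])/c['fy'],1]); o=-c['R'].T@c['t']
    return o+k*(z-o[2])/k[2]
def circ(p,R=None):
    from scipy.optimize import least_squares as ls
    c0=p.mean(0)
    f=lambda x:np.hypot(p[:,0]-x[0],p[:,1]-x[1])-(R or x[2])
    return ls(f,[*c0,R or .03],loss='soft_l1',f_scale=.002).x
E
python3 - <<'E'
from h import *
for n in("top","scene"):
    W=cloud(n,np.load(f"pics/{n}0.npy"))
    for nm,(x,y),lo,hi,rad in [("liner",px2w("top",406,236,.1)[:2],.09,.11,.06),("cup",px2w("top",251,242,.085)[:2],.075,.095,.055),("cap",px2w("top",288,248,.12)[:2],.108,.14,.035)]:
        m=(np.hypot(W[...,0]-x,W[...,1]-y)<rad)&(W[...,2]>lo)&(W[...,2]<hi)
        p=W[m]; q=p[:,:2]
        print(n,nm,(x,y),len(p),np.median(p[:,2]),p[:,2].max(),(q.min(0)+q.max(0))/2,np.ptp(q,0),circ(q))
        print("   guess bench z",)
    # plate corners
p=cv2.imread("pics/top0.png")
a=cv2.resize(p[215:285,220:320],None,fx=8,fy=8,interpolation=cv2.INTER_CUBIC)
b=cv2.resize(p[215:265,380:430],None,fx=8,fy=8,interpolation=cv2.INTER_CUBIC)
cv2.imwrite("pics/c1.png",a)
cv2.imwrite("pics/c2.png",b)
E
```

```text
top liner (np.float64(0.5890315459877771), np.float64(-0.27079620733264165)) 86 0.09928077925538965 0.10977533241009349 [ 0.58447944 -0.27356275] [0.0617341  0.05957768] [ 0.58433182 -0.27337037  0.02921433]
   guess bench z
top cup (np.float64(0.5742635790112749), np.float64(0.17276096582874637)) 112 0.08502961368700632 0.09351065889370351 [0.57371791 0.17423098] [0.06958539 0.06788619] [0.57297174 0.1737601  0.03359087]
   guess bench z
top cap (np.float64(0.5506121384009812), np.float64(0.06483118587607763)) 184 0.12071431610216343 0.1307922516168612 [0.54802443 0.06741184] [0.041133   0.03931971] [0.54764406 0.06671561 0.01510176]
   guess bench z
scene liner (np.float64(0.5890315459877771), np.float64(-0.27079620733264165)) 165 0.09741950395523145 0.10540873803498815 [ 0.58552831 -0.27221916] [0.06362421 0.05912079] [ 0.5859747  -0.27152093  0.02916931]
   guess bench z
scene cup (np.float64(0.5742635790112749), np.float64(0.17276096582874637)) 171 0.08383230416846797 0.09036597150047224 [0.57474695 0.17608615] [0.07381258 0.072998  ] [0.57548263 0.17550901 0.03362513]
   guess bench z
scene cap (np.float64(0.5506121384009812), np.float64(0.06483118587607763)) 157 0.11964084173510803 0.12558970436278047 [0.54997615 0.06867619] [0.04469317 0.04236072] [0.55284408 0.06692573 0.01585069]
   guess bench z
```

View pics/c1.png

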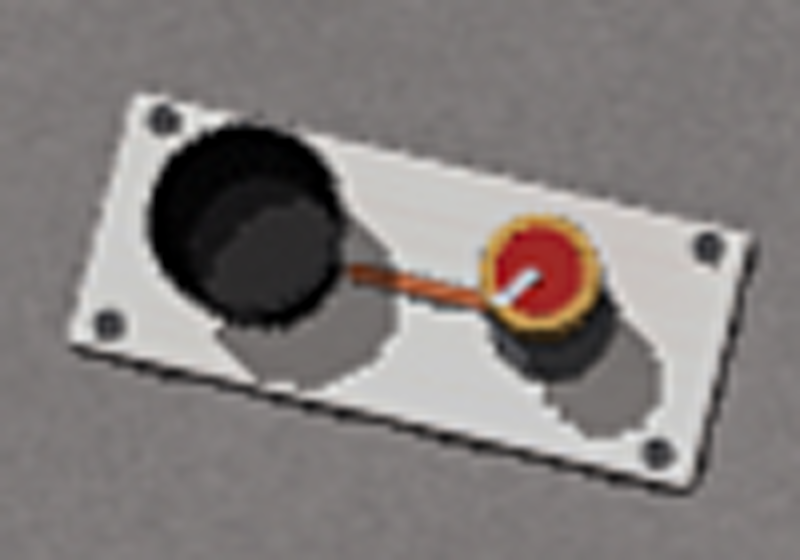

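View pics/c2.png

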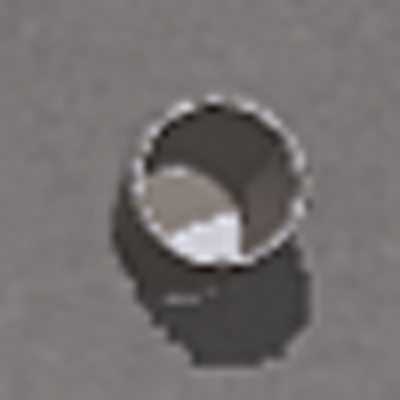

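The enlarged crops give the following:
- Liner rim centre is about crop (222,180), which is full-frame (407.4,237.1).
- Cup rim centre is about (250.4,242.2).
- Cap top centre is about (287.1,248.7).
- The plate corners are visible. The pointer goes from (540,273) to (500,302), about 2.4 rad from station +x.

```bash
cat >> h.py <<'E'
def go(target,dyaw=0):
    from workcell import observe
    from scipy.spatial.transform import Rotation as Ro
    s=observe(); R=Ro.from_euler('xyz',s['eef_rot']).as_matrix()
    d=R.T@(np.array(target)-s['tool_pos'])
    print("clock",s['clock'],"pos",s['tool_pos'].round(4),"rot",s['eef_rot'].round(3),"delta units",(d/.04).round(2),"joints",s['joints'].round(2),"F",s['ft_force'].round(1),"w",s['grip_width'],s['grasp_force'])
E
python3 - <<'E'
from h import *
print("liner",px2w("top",407.4,237.1,.1)); print("cup",px2w("top",250.4,242.2,.085)); print("cap",px2w("top",287.06,248.7,.118))
C=np.array([px2w("top",220+a/8-.44,215+b/8-.44,.015) for a,b in[(140,93),(755,235),(692,490),(70,345)]])
print(C.round(4)); c=C.mean(0); y=(C[0]+C[3]-C[1]-C[2]);y/=np.linalg.norm(y)
print("centre",c,"yaw y",np.arctan2(y[1],y[0]),"cup",c+.055*y,"cap",c-.055*y, np.linalg.norm(C[0]-C[1]),np.linalg.norm(C[0]-C[3]))
go([.585,-.2725,.25])
E
```

```text
liner [ 0.58583099 -0.27470011  0.1       ]
cup [0.57367903 0.1744682  0.085     ]
cap [0.54897114 0.06754209 0.118     ]
[[ 0.6359  0.2237  0.015 ]
 [ 0.5816 -0.0079  0.015 ]
 [ 0.4855  0.0154  0.015 ]
 [ 0.5399  0.2471  0.015 ]]
centre [0.56070246 0.11960287 0.015     ] yaw y 1.3404639860584369 cup [0.57325902 0.17315036 0.015     ] cap [0.5481459  0.06605539 0.015     ] 0.23780312924714692 0.09882885671472037
clock 0.1 pos [0.2554 0.5146 0.2492] rot [-3.14  -0.     2.681] delta units [-16.13 -13.96   0.  ] joints [ 0.99  0.28  1.51  0.    1.36 -0.12] F [-0.6  0.4  1.3] w 0.08536294091906554 0.0
```

Emit:
send_rows(
  steps=[
    [[-0.9,-0.78,0,0,1],[-0.9,-0.78,0,0,1],[-0.9,-0.78,0,0,1],[-0.9,-0.78,0,0,1],[-0.9,-0.78,0,0,1],[-0.9,-0.78,0,0,1],[-0.9,-0.78,0,0,1],[-0.9,-0.78,0,0,1]],
  ],
  grip_force=25,
)

```text
clock: 0.9
tool_pos: [0.4028, 0.1616, 0.2499]
eef_rot: [3.141, -0.0, 2.681]
ft_force: [1.1, 0.0, -0.2]
grip_width: 0.0852
grasp_force: 0.0
```

Emit:
send_rows(
  steps=[
    [[-0.9,-0.78,0,0,1],[-0.9,-0.78,0,0,1],[-0.9,-0.78,0,0,1],[-0.9,-0.78,0,0,1],[-0.9,-0.78,0,0,1],[-0.9,-0.78,0,0,1],[-0.9,-0.78,0,0,1],[-0.9,-0.78,0,0,1]],
  ],
)

```text
clock: 1.7
tool_pos: [0.5498, -0.1901, 0.2495]
eef_rot: [3.141, -0.001, 2.68]
ft_force: [0.4, 0.3, 0.2]
grip_width: 0.0854
grasp_force: 0.0
```

```bash
python3 -c "
from h import *
go([.5855,-.2735,.088])"
```

```text
clock 1.7 pos [ 0.5498 -0.1901  0.2495] rot [ 3.141e+00 -1.000e-03  2.680e+00] delta units [-1.73 -1.47  4.04] joints [-0.45  0.29  1.49  0.    1.37 -1.56] F [0.4 0.3 0.2] w 0.08539814120074758 0.0
```

Emit:
send_rows(
  steps=[
    [[-0.87,-0.74,0,0,1],[-0.86,-0.73,0,0,1],[0,0,0.8,0,1],[0,0,0.8,0,1],[0,0,0.8,0,1],[0,0,0.3,0,1],[0,0,0,0,1],[0,0,0,0,1]],
  ],
)

```text
clock: 2.5
tool_pos: [0.5862, -0.2719, 0.143]
eef_rot: [-3.142, 0.002, 2.681]
ft_force: [-0.1, -0.2, 0.1]
grip_width: 0.0855
grasp_force: 0.0
```

```bash
python3 -c "
from h import *
go([.5855,-.2735,.088])
p,d=snapshot('scene');cv2.imwrite('pics/s1.png',cv2.resize(p[200:320,180:300],None,fx=5,fy=5,interpolation=2))"
```

```text
clock 2.5 pos [ 0.5862 -0.2719  0.143 ] rot [-3.142e+00  2.000e-03  2.681e+00] delta units [ 0.   -0.04  1.38] joints [-0.54  0.45  1.51  0.    1.18 -1.65] F [-0.1 -0.2  0.1] w 0.08549602534839239 0.0
```

View pics/s1.png

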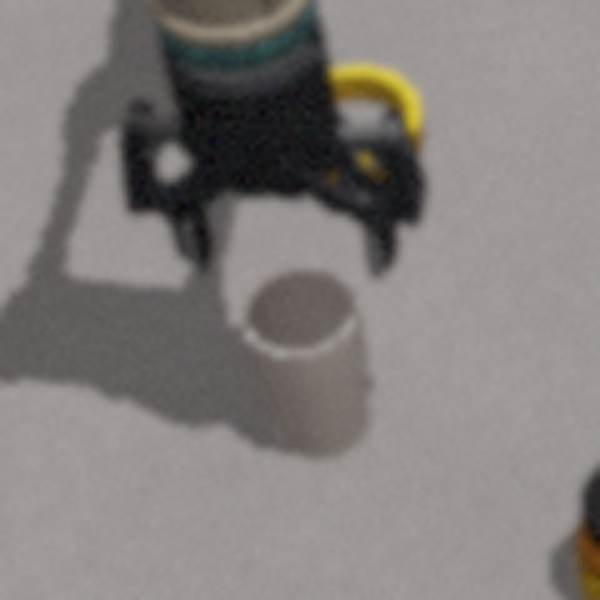

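The fingers, with tips near crop (195,260) and (385,265), straddle the liner rim at (302,312). Now I'll descend and close.

Emit:
send_rows(
  steps=[
    [[0,-0.03,0.5,0,1],[0,0,0.5,0,1],[0,0,0.38,0,1],[0,0,0,0,0.6],[0,0,0,0,0.4],[0,0,0,0,0.2],[0,0,0,0,0],[0,0,0,0,-0.2]],
  ],
)

```text
clock: 3.35
tool_pos: [0.5861, -0.2733, 0.0885]
eef_rot: [-3.141, 0.004, 2.681]
ft_force: [0.3, -0.3, 5.6]
grip_width: 0.0601
grasp_force: 27.5
```

Emit:
send_rows(
  steps=[
    [[0,0,0,0,-0.2],[0,0,0,0,-0.2],[0,0,0,0,-0.2],[0,0,0,0,-0.2]],
  ],
)

```text
clock: 3.75
tool_pos: [0.586, -0.2733, 0.0885]
eef_rot: [-3.142, 0.003, 2.681]
ft_force: [-0.0, -0.6, 6.2]
grip_width: 0.0602
grasp_force: 27.5
```

Emit:
send_rows(
  steps=[
    [[0,0,-0.3,0,-0.2],[0,0,-0.7,0,-0.2],[0,0,-0.9,0,-0.2],[0,0,-0.9,0,-0.2],[0,0,-0.7,0,-0.2],[0,0,-0.3,0,-0.2],[0,0,0,0,-0.2],[0,0,0,0,-0.2]],
  ],
)

```text
clock: 4.55
tool_pos: [0.5842, -0.2723, 0.2375]
eef_rot: [3.141, -0.002, 2.681]
ft_force: [0.5, 0.4, -0.9]
grip_width: 0.0601
grasp_force: 27.3
```

```bash
python3 -c "
from h import *
go([.574,.1745,.24])
for n in('top','scene'):
    p,d=snapshot(n);W=cloud(n,d)
    c=camera_params(n);q=c['R']@np.array([.586,-.273,.2])+c['t'];u,v=int(q[0]/q[2]*c['fx']+c['cx']),int(q[1]/q[2]*c['fy']+c['cy'])
    cv2.imwrite('pics/l_%s.png'%n,cv2.resize(p[v-50:v+50,u-50:u+50],None,fx=4,fy=4,interpolation=2))
a=cv2.hconcat([cv2.imread('pics/l_top.png'),cv2.imread('pics/l_scene.png')]);cv2.imwrite('pics/l.png',a)"
```

```text
clock 4.55 pos [ 0.5842 -0.2723  0.2375] rot [ 3.141e+00 -2.000e-03  2.681e+00] delta units [ 5.2   9.89 -0.05] joints [-0.54  0.39  1.37  0.    1.39 -1.65] F [ 0.5  0.4 -0.9] w 0.060118720479496686 27.30320803821087
```

View pics/l.png

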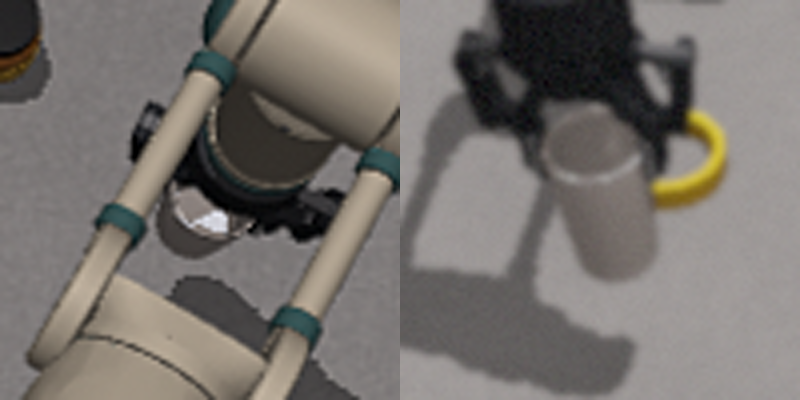

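The liner is held, and both views show it close to upright. I'll check its tilt from the depth.

```bash
python3 -c "
from h import *
from scipy.optimize import least_squares as ls
p,d=snapshot('scene');W=cloud('scene',d)
P=W[(np.hypot(W[...,0]-.585,W[...,1]+.272)<.045)&(W[...,2]>.15)&(W[...,2]<.215)]
# keep outer surface facing the camera
o=camera_params('scene');cam=-o['R'].T@o['t'];v=cam-np.array([.585,-.272,.2]);v/=np.linalg.norm(v[:2])
print(len(P))
def rad(h): return np.interp(h,[0,.065,.1],[.0255,.0305,.0305])
def f(x):
    a=np.array([x[2],x[3],1]);a/=np.linalg.norm(a)
    q=P-np.array([x[0],x[1],.149+x[4]]);h=q@a;return np.linalg.norm(q-np.outer(h,a),axis=1)-rad(h)
s=ls(lambda x:np.append(f(x),(x[4])/.05*0.01),[.585,-.272,0,0,0],loss='soft_l1',f_scale=.002);print(s.x,np.abs(f(s.x)).mean())
for z in(.149,.2,.249):
  pass
"
```

```text
432
[ 0.58315523 -0.27039638  0.01901581 -0.00657796  0.01147358] 0.0008399647988182597
```

Emit:
send_rows(
  steps=[
    [[0.2,0.38,0,0,-0.2],[0.4,0.76,0,0,-0.2],[0.48,0.9,0,0,-0.2],[0.48,0.9,0,0,-0.2],[0.48,0.9,0,0,-0.2],[0.48,0.9,0,0,-0.2],[0.48,0.9,0,0,-0.2],[0.48,0.9,0,0,-0.2]],
  ],
)

```text
clock: 5.5
tool_pos: [0.5754, 0.0263, 0.2382]
eef_rot: [3.141, -0.002, 2.681]
ft_force: [1.6, 0.0, -0.2]
grip_width: 0.0601
grasp_force: 27.3
```

Emit:
send_rows(
  steps=[
    [[0.48,0.9,0,0,-0.2],[0.48,0.9,0,0,-0.2],[0.4,0.76,0,0,-0.2],[0.3,0.6,0,0,-0.2],[0,0.2,0,0,-0.2],[0,0,0,0,-0.2],[0,0,0,0,-0.2],[0,0,0,0,-0.2]],
  ],
)

```text
clock: 6.3
tool_pos: [0.5767, 0.1723, 0.2387]
eef_rot: [-3.141, -0.0, 2.68]
ft_force: [-0.5, -1.0, -0.1]
grip_width: 0.0605
grasp_force: 27.3
```

```bash
python3 -c "
from h import *
go([.5745,.1742,.1085])"
```

```text
clock 6.3 pos [0.5767 0.1723 0.2387] rot [-3.141 -0.     2.68 ] delta units [0.07 0.02 3.25] joints [ 0.17  0.32  1.46 -0.    1.35 -0.93] F [-0.5 -1.  -0.1] w 0.060451565787880225 27.325502559542656
```

Emit:
send_rows(
  steps=[
    [[0.07,0.02,0.4,0,-0.2],[0,0,0.5,0,-0.2],[0,0,0.3,0,-0.2],[0,0,0,0,-0.2],[0,0,0,0,-0.2],[0,0,0,0,-0.2]],
  ],
)

```text
clock: 6.9
tool_pos: [0.5755, 0.1752, 0.1918]
eef_rot: [3.14, 0.002, 2.68]
ft_force: [0.1, 0.6, -1.2]
grip_width: 0.0601
grasp_force: 27.3
```

```bash
python3 -c "
from h import *
from scipy.optimize import least_squares as ls
go([.5745,.1742,.1085])
p,d=snapshot('scene');W=cloud('scene',d)
cv2.imwrite('pics/s3.png',cv2.resize(p[170:270,330:430],None,fx=6,fy=6,interpolation=2))
P=W[(np.hypot(W[...,0]-.575,W[...,1]-.174)<.042)&(W[...,2]>.115)&(W[...,2]<.17)]
def rad(h): return np.interp(h,[0,.065,.1],[.0255,.0305,.0305])
def f(x):
    a=np.array([x[2],x[3],1]);a/=np.linalg.norm(a)
    q=P-np.array([x[0],x[1],.102]);h=q@a;return np.linalg.norm(q-np.outer(h,a),axis=1)-rad(h)
s=ls(f,[.575,.174,0,0],loss='soft_l1',f_scale=.002);print(len(P),s.x,np.abs(f(s.x)).mean())
W=cloud('scene',np.load('pics/scene0.npy'))
P=W[(np.hypot(W[...,0]-.575,W[...,1]-.174)<.042)&(W[...,2]>.03)&(W[...,2]<.08)]
rr=lambda z:np.interp(z,[.02,.085],[.031,.036])
c=camera_params('scene');cam=-c['R'].T@c['t']
v=(cam-[.575,.174,.05])[:2];P=P[((P[:,:2]-[.575,.174])@v)>.0]
s=ls(lambda x:np.hypot(P[:,0]-x[0],P[:,1]-x[1])-x[2],[.575,.174,.035],loss='soft_l1',f_scale=.002);print('cup outer',len(P),s.x)
s=ls(lambda x:np.hypot(P[:,0]-x[0],P[:,1]-x[1])-.0355,[.575,.174],loss='soft_l1',f_scale=.002);print('cup outer',len(P),s.x)
"
```

```text
clock 6.9 pos [0.5755 0.1752 0.1918] rot [3.14e+00 2.00e-03 2.68e+00] delta units [ 0.01 -0.04  2.08] joints [ 0.18  0.35  1.54  0.    1.25 -0.93] F [ 0.1  0.6 -1.2] w 0.06010125709483405 27.330644438043237
285 [ 0.57339221  0.17750641  0.03492211 -0.00956677] 0.0012731261499526248
cup outer 229 [0.57452007 0.17641449 0.03284024]
cup outer 229 [0.57200855 0.17824838]
```

View pics/s3.png

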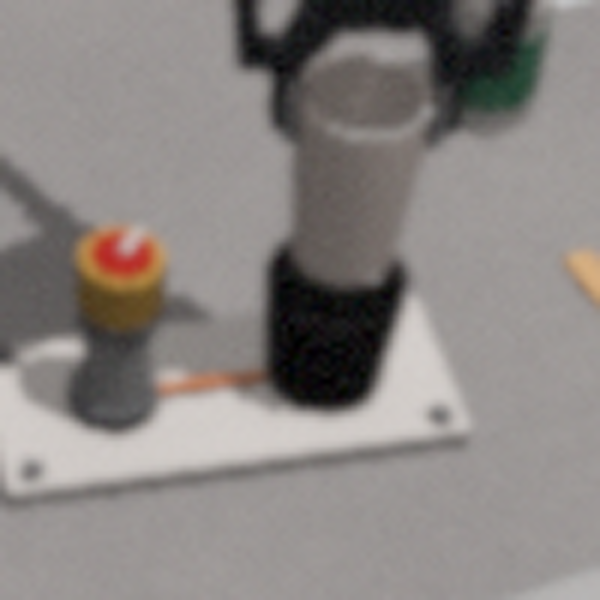

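The liner foot (345,275) sits centred over the black cup mouth, and the depth fits agree to within about 1 mm. I'll lower it gently.

Emit:
send_rows(
  steps=[
    [[0,0,0.25,0,-0.2],[0,0,0.25,0,-0.2],[0,0,0.25,0,-0.2],[0,0,0.25,0,-0.2],[0,0,0.25,0,-0.2],[0,0,0.25,0,-0.2],[0,0,0,0,-0.2],[0,0,0,0,-0.2]],
  ],
)

```text
clock: 7.75
tool_pos: [0.5747, 0.1754, 0.1305]
eef_rot: [-3.141, -0.0, 2.681]
ft_force: [0.2, -0.3, -0.3]
grip_width: 0.0599
grasp_force: 27.3
```

Emit:
send_rows(
  steps=[
    [[0,0,0.1,0,-0.2],[0,0,0.1,0,-0.2],[0,0,0.1,0,-0.2],[0,0,0.1,0,-0.2],[0,0,0,0,-0.2],[0,0,0,0,-0.2],[0,0,0,0,-0.2]],
  ],
)

```text
clock: 8.45
tool_pos: [0.5749, 0.1754, 0.115]
eef_rot: [3.141, 0.0, 2.681]
ft_force: [0.3, 0.2, -0.1]
grip_width: 0.0601
grasp_force: 27.3
```

Emit:
send_rows(
  steps=[
    [[0,0,0.05,0,-0.2],[0,0,0.05,0,-0.2],[0,0,0.04,0,-0.2],[0,0,0,0,-0.2],[0,0,0,0,-0.2],[0,0,0,0,-0.2]],
  ],
)

```text
clock: 9.05
tool_pos: [0.5748, 0.1753, 0.1092]
eef_rot: [3.142, 0.0, 2.681]
ft_force: [-0.0, -0.6, -0.4]
grip_width: 0.0598
grasp_force: 27.3
```

Emit:
send_rows(
  steps=[
    [[0,0,0.03,0,-0.2],[0,0,0,0,-0.2],[0,0,0,0,-0.2]],
  ],
)

```text
clock: 9.35
tool_pos: [0.5749, 0.1754, 0.1086]
eef_rot: [3.141, 0.001, 2.681]
ft_force: [-0.8, 0.6, 3.7]
grip_width: 0.0605
grasp_force: 27.6
```

Emit:
send_rows(
  steps=[
    [[0,0,0.02,0,-0.2],[0,0,0,0,-0.2],[0,0,0,0,0.5],[0,0,0,0,0.8],[0,0,0,0,1],[0,0,0,0,1],[0,0,0,0,1],[0,0,0,0,1]],
  ],
)

```text
clock: 10.15
tool_pos: [0.5747, 0.1754, 0.107]
eef_rot: [-3.142, -0.0, 2.681]
ft_force: [0.3, 0.0, 0.2]
grip_width: 0.0856
grasp_force: 0.0
```

Emit:
send_rows(
  steps=[
    [[0,0,-0.2,0,1],[0,0,-0.4,0,1],[0,0,-0.6,0,1],[0,0,-0.6,0,1],[0,0,-0.4,0,1],[0,0,0,0,1],[0,0,0,0,1]],
  ],
)

```text
clock: 10.85
tool_pos: [0.5746, 0.1754, 0.1954]
eef_rot: [3.141, 0.0, 2.681]
ft_force: [-0.4, -0.2, -1.4]
grip_width: 0.0853
grasp_force: 0.0
```

```bash
python3 -c "
from h import *
go([.549,.0675,.15])
p,d=snapshot('scene');W=cloud('scene',d)
P=W[(np.hypot(W[...,0]-.575,W[...,1]-.174)<.042)&(W[...,2]>.095)&(W[...,2]<.135)]
print(len(P),P[:,2].max(),np.percentile(P[:,2],95),circ(P[:,:2],.0300))
cv2.imwrite('pics/s4.png',cv2.resize(p[170:270,330:430],None,fx=6,fy=6,interpolation=2))
"
```

```text
clock 10.85 pos [0.5746 0.1754 0.1954] rot [3.141 0.    2.681] delta units [-0.62 -2.7   1.13] joints [ 0.18  0.35  1.54  0.    1.26 -0.93] F [-0.4 -0.2 -1.4] w 0.08534700844328293 0.0
287 0.125543800178331 0.12232813185514554 [0.57492093 0.17624883 0.03      ]
```

View pics/s4.png

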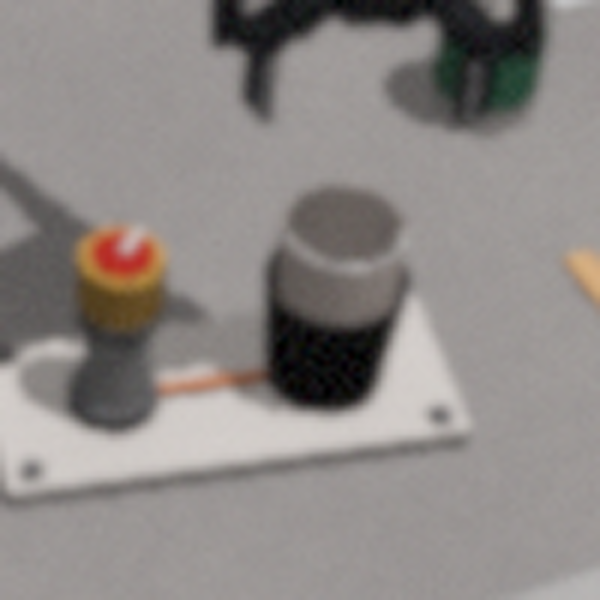

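The liner is nested, with its rim at about 0.12 m and the visible band even above the black cup at (340,300). Next is the cap.

Emit:
send_rows(
  steps=[
    [[-0.1,-0.4,0,0,1],[-0.2,-0.9,0,0,1],[-0.2,-0.9,0,0,1],[-0.12,-0.49,0,0,1],[0,0,0.3,0,1],[0,0,0.5,0,1],[0,0,0,0,1],[0,0,0,0,1]],
  ],
  grip_force=50,
)

```text
clock: 11.7
tool_pos: [0.5485, 0.0681, 0.1622]
eef_rot: [-3.141, -0.002, 2.681]
ft_force: [0.5, 0.0, 0.1]
grip_width: 0.0855
grasp_force: 0.0
```

```bash
python3 -c "
from h import *
go([.549,.068,.111])"
```

```text
clock 11.7 pos [0.5485 0.0681 0.1622] rot [-3.141e+00 -2.000e-03  2.681e+00] delta units [-0.02  0.    1.28] joints [-0.    0.31  1.69  0.    1.15 -1.11] F [0.5 0.  0.1] w 0.08552049638846888 0.0
```

Emit:
send_rows(
  steps=[
    [[0,0,0.4,0,1],[0,0,0.5,0,1],[0,0,0.38,0,1],[0,0,0,0,0.6],[0,0,0,0,0.2],[0,0,0,0,-0.2],[0,0,0,0,-0.6],[0,0,0,0,-0.6]],
  ],
)

```text
clock: 12.5
tool_pos: [0.5499, 0.0678, 0.1136]
eef_rot: [3.141, 0.003, 2.681]
ft_force: [-0.4, -1.2, 5.3]
grip_width: 0.0406
grasp_force: 50.3
```

Emit:
send_rows(
  steps=[
    [[0,0,0,0,-0.6],[0,0,0,0,-0.6],[0,0,0,0,-0.6],[0,0,0,0,-0.6]],
  ],
)

```text
clock: 12.9
tool_pos: [0.5499, 0.0678, 0.1136]
eef_rot: [3.141, 0.002, 2.681]
ft_force: [-1.7, -0.5, 5.3]
grip_width: 0.0404
grasp_force: 50.3
```

```bash
python3 -c "
from h import *
go([.549,.068,.111])
p,d=snapshot('scene')
cv2.imwrite('pics/s5.png',cv2.resize(p[170:270,310:410],None,fx=6,fy=6,interpolation=2))"
```

```text
clock 12.9 pos [0.5499 0.0678 0.1136] rot [3.141e+00 2.000e-03 2.681e+00] delta units [ 0.02 -0.    0.06] joints [-0.    0.35  1.76 -0.    1.03 -1.11] F [-1.7 -0.5  5.3] w 0.040444759284945016 50.25236248970032
```

View pics/s5.png

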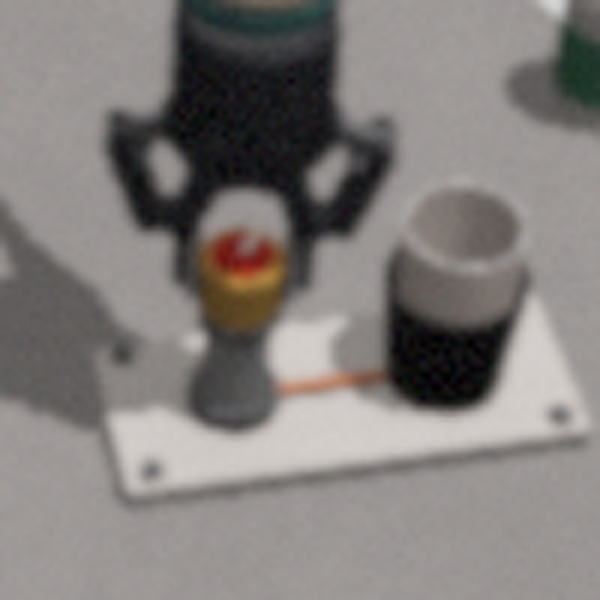

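The fingers are closed on the cap at (245,270) and above the column. Turning clockwise.

Emit:
send_rows(
  steps=[
    [[0,0,0.005,0.5,-0.6],[0,0,0.005,1,-0.6],[0,0,0.005,1,-0.6],[0,0,0.005,1,-0.6],[0,0,0.005,1,-0.6],[0,0,0.005,1,-0.6],[0,0,0,0,-0.6],[0,0,0,0,-0.6]],
  ],
)

```text
clock: 13.75
tool_pos: [0.5497, 0.0676, 0.1126]
eef_rot: [3.14, 0.001, 1.913]
ft_force: [-2.0, -1.5, 7.6]
grip_width: 0.04
grasp_force: 50.5
```

```bash
python3 -c "
from h import *
go([.549,.068,.111])
p,d=snapshot('scene')
cv2.imwrite('pics/s6.png',cv2.resize(p[190:240,325:375],None,fx=10,fy=10,interpolation=2))
from workcell import observe
print(observe()['torque'])"
```

```text
clock 13.75 pos [0.5497 0.0676 0.1126] rot [3.140e+00 1.000e-03 1.913e+00] delta units [ 0.02 -0.01  0.04] joints [-0.    0.36  1.76 -0.    1.03 -0.34] F [-2.  -1.5  7.6] w 0.040041656634871456 50.532540678977966
[-0.24133967  0.3662085  -0.02165528]
```

Emit:
send_rows(
  steps=[
    [[0,0,0.005,1,-0.6],[0,0,0.005,1,-0.6],[0,0,0.005,1,-0.6],[0,0,0.005,1,-0.6],[0,0,0.005,1,-0.6],[0,0,0.005,1,-0.6],[0,0,0.005,1,-0.6]],
  ],
)

```text
clock: 14.5
tool_pos: [0.5495, 0.0677, 0.1113]
eef_rot: [3.14, -0.001, 0.93]
ft_force: [-2.0, -1.2, 8.9]
grip_width: 0.0403
grasp_force: 50.5
```

```bash
python3 -c "
from h import *
go([.549,.068,.111])
from workcell import observe
print(observe()['torque'])"
```

```text
clock 14.5 pos [0.5495 0.0677 0.1113] rot [ 3.14e+00 -1.00e-03  9.30e-01] delta units [-0.   -0.01  0.01] joints [-0.    0.36  1.76 -0.    1.02  0.64] F [-2.  -1.2  8.9] w 0.040331062523978715 50.485140681266785
[-0.20658084  0.49009912  0.11792742]
```

Emit:
send_rows(
  steps=[
    [[0,0,0.005,1,-0.6],[0,0,0.005,1,-0.6],[0,0,0.005,1,-0.6]],
  ],
)

```text
clock: 14.8
tool_pos: [0.5494, 0.0677, 0.1107]
eef_rot: [3.14, -0.001, 0.511]
ft_force: [-2.9, -1.4, 9.0]
grip_width: 0.0408
grasp_force: 50.5
```

```bash
python3 -c "
from h import *
go([.549,.068,.111])
from workcell import observe
print(observe()['torque'])"
```

```text
clock 14.8 pos [0.5494 0.0677 0.1107] rot [ 3.14e+00 -1.00e-03  5.11e-01] delta units [-0.01 -0.01 -0.01] joints [-0.    0.36  1.76 -0.    1.02  1.06] F [-2.9 -1.4  9. ] w 0.04082906165660025 50.49337327480316
[-0.19016002  0.43895374  0.04460562]
```

Emit:
send_rows(
  steps=[
    [[0,0,0.003,0.5,-0.6],[0,0,0.003,0.5,-0.6],[0,0,0.003,0.5,-0.6],[0,0,0,0,-0.6],[0,0,0,0,-0.6]],
  ],
)

```text
clock: 15.3
tool_pos: [0.5494, 0.0678, 0.1105]
eef_rot: [3.141, -0.002, 0.307]
ft_force: [-3.4, -0.8, 10.2]
grip_width: 0.0407
grasp_force: 50.7
```

```bash
python3 -c "
from h import *
go([.549,.068,.111])
from workcell import observe
print(observe()['torque'])"
```

```text
clock 15.3 pos [0.5494 0.0678 0.1105] rot [ 3.141e+00 -2.000e-03  3.070e-01] delta units [-0.01 -0.01 -0.01] joints [-0.    0.36  1.76 -0.    1.02  1.26] F [-3.4 -0.8 10.2] w 0.04070068352679605 50.724992752075195
[-0.15084525  0.52147838 -0.07362315]
```

Emit:
send_rows(
  steps=[
    [[0,0,0.003,0.5,-0.6],[0,0,0,0,-0.6],[0,0,0,0,-0.6]],
  ],
)

```text
clock: 15.6
tool_pos: [0.5494, 0.0678, 0.1104]
eef_rot: [3.141, -0.002, 0.237]
ft_force: [-2.0, -1.0, 9.7]
grip_width: 0.0406
grasp_force: 50.8
```

```bash
python3 -c "
from h import *
go([.549,.068,.111])
from workcell import observe
print(observe()['torque'])"
```

```text
clock 15.6 pos [0.5494 0.0678 0.1104] rot [ 3.141e+00 -2.000e-03  2.370e-01] delta units [-0.01 -0.01 -0.01] joints [-0.    0.36  1.76 -0.    1.02  1.33] F [-2.  -1.   9.7] w 0.040607152785667094 50.76274752616882
[-0.17053479  0.49458267 -0.02418254]
```

Turned 2.44 rad with no stop felt yet, so I'll continue in small steps.

Emit:
send_rows(
  steps=[
    [[0,0,0.003,0.5,-0.6],[0,0,0.003,0.5,-0.6],[0,0,0,0,-0.6],[0,0,0,0,-0.6]],
  ],
)

```text
clock: 16.0
tool_pos: [0.5514, 0.068, 0.1103]
eef_rot: [3.141, -0.006, 0.099]
ft_force: [0.2, -0.8, 6.6]
grip_width: 0.0405
grasp_force: 51.0
```

```bash
python3 -c "
from h import *
from workcell import observe
for i in range(1): print(observe()['torque'],observe()['joint_torque'][5])"
```

```text
[-0.15639402 -0.1163062   0.24438995] 0.24518433026969433
```

Emit:
send_rows(
  steps=[
    [[0,0,0.003,0.5,-0.6],[0,0,0,0.5,-0.6],[0,0,0,0,-0.6],[0,0,0,0,-0.6]],
  ],
)

```text
clock: 16.4
tool_pos: [0.5536, 0.0676, 0.1103]
eef_rot: [3.141, -0.011, -0.038]
ft_force: [5.6, -0.5, 5.1]
grip_width: 0.0405
grasp_force: 51.1
```

```bash
python3 -c "
from h import *
from workcell import observe
for i in range(1): print(observe()['torque'],observe()['joint_torque'][5])"
```

```text
[-0.24280993 -0.93434397  0.90326029] 0.894570853561163
```

The hard stop is reached, with torque rising to 0.9 N m. Backing off now, with a check on the slip in the grip.

Emit:
send_rows(
  steps=[
    [[0,0,0,-0.5,-0.6],[0,0,0,-0.5,-0.6],[0,0,0,0,-0.6],[0,0,0,0,-0.6]],
  ],
)

```text
clock: 16.8
tool_pos: [0.5536, 0.0682, 0.1105]
eef_rot: [3.141, -0.011, 0.098]
ft_force: [4.9, 1.0, 6.8]
grip_width: 0.0407
grasp_force: 51.2
```

```bash
python3 -c "
from h import *
from workcell import observe
for i in range(1): print(observe()['torque'],observe()['joint_torque'][5])"
```

```text
[-0.07204353 -0.90038581  0.04172193] 0.04257443826645613
```

Emit:
send_rows(
  steps=[
    [[0,0,0,-0.5,-0.6],[0,0,-0.003,-0.5,-0.6],[0,0,0,0,-0.6],[0,0,0,0,-0.6]],
  ],
)

```text
clock: 17.2
tool_pos: [0.5535, 0.0687, 0.1106]
eef_rot: [3.141, -0.011, 0.237]
ft_force: [5.1, 2.9, 6.7]
grip_width: 0.0405
grasp_force: 51.2
```

```bash
python3 -c "
from h import *
from workcell import observe
for i in range(1): print(observe()['torque'],observe()['joint_torque'][5])"
```

```text
[ 0.18560425 -0.8275532   0.12149652] 0.03884884645231068
```

Emit:
send_rows(
  steps=[
    [[0,0,-0.005,-1,-0.6],[0,0,-0.005,-1,-0.6],[0,0,-0.005,-1,-0.6],[0,0,-0.005,-1,-0.6],[0,0,-0.005,-1,-0.6],[0,0,0,0,-0.6]],
  ],
)

```text
clock: 17.8
tool_pos: [0.552, 0.0709, 0.1115]
eef_rot: [3.139, -0.009, 0.936]
ft_force: [2.6, 7.3, 9.1]
grip_width: 0.0403
grasp_force: 51.4
```

Emit:
send_rows(
  steps=[
    [[0,0,-0.005,-1,-0.6],[0,0,-0.005,-1,-0.6],[0,0,-0.005,-1,-0.6],[0,0,-0.005,-1,-0.6],[0,0,-0.005,-1,-0.6],[0,0,0,-0.2,-0.6],[0,0,0,0,-0.6],[0,0,0,0,-0.6]],
  ],
)

```text
clock: 18.6
tool_pos: [0.5494, 0.0717, 0.1123]
eef_rot: [3.139, -0.007, 1.66]
ft_force: [-3.0, 9.3, 12.0]
grip_width: 0.0405
grasp_force: 51.8
```

```bash
python3 -c "
from h import *
from workcell import observe
go([.549,.068,.11])
print(observe()['torque'])
p,d=snapshot('scene')
a=cv2.resize(p[180:240,320:400],None,fx=10,fy=10,interpolation=2)
cv2.imwrite('pics/s7.png',a)
for z in (.117,):
  for X in ([.549,.068],[.549+.021*np.cos(1.34),.068+.021*np.sin(1.34)],[.549+.021*np.cos(-.23),.068+.021*np.sin(-.23)]):
    c=camera_params('scene');q=c['R']@np.array([*X,z])+c['t'];print(((q[0]/q[2]*c['fx']+c['cx']-320+.44)*10,(q[1]/q[2]*c['fy']+c['cy']-180+.44)*10))
"
```

```text
clock 18.6 pos [0.5494 0.0717 0.1123] rot [ 3.139 -0.007  1.66 ] delta units [-0.09 -0.02  0.06] joints [-0.    0.36  1.76  0.01  1.03 -0.09] F [-3.   9.3 12. ] w 0.04054461661523459 51.754034757614136
[1.58710543 0.35082272 0.05602654]
(np.float64(300.70337096849363), np.float64(333.98366764480386))
(np.float64(371.76539617498804), np.float64(324.95482144953854))
(np.float64(316.95857152573984), np.float64(384.55102837062327))
```

View pics/s7.png

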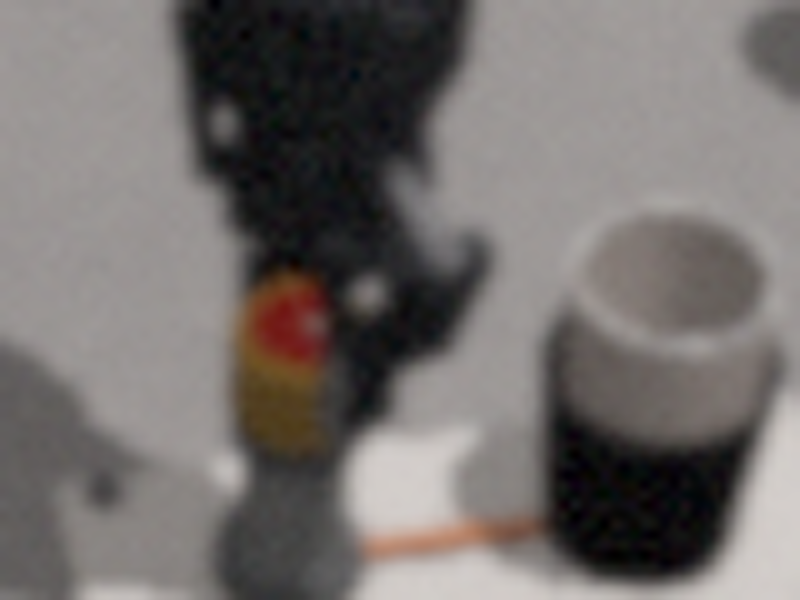

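The white pointer at (315,320) runs from the cap centre towards the hard cup (station +y), about 1.57 rad. The liner stands nested and untouched, and the fingers are closed on the cap, so I'll hand the job in.

```bash
python3 -c "
from workcell import r
print(r.finish_job())"
```

```text
the job is handed in; nothing more can be done
None
```

I handed the job in without seeing a verdict: the liner is nested on the hard cup's floor and released, and the cap was bottomed out, then backed off about a quarter turn (about 1.57 rad by its pointer), with the gripper still closed on it.

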